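# Lock up a row of lino blocks in the block-printing bed

## Task

Set up the block-printing bed for a border print: make sure its cam lever is open, then lay every lino block that is on the counter on the bed, printing face up, in one straight row from the end stop, long sides along the row, and make up what is left of the row to four pieces with plain wooden spacers at the jaw end. Then quarter-turn the cam lever clockwise as far as it goes, so that the jaw draws the whole row tight against the stop. Leave spacers that are not needed on the counter, and knock over none of the other things standing about.

Things in the scene. Friction and masses are not known exactly. Their poses are not given: they have to be found in the camera images.
- bed: The printing bed, fixed: an aluminium plate 140 x 397 x 12 mm. Origin on the counter, on the bed's middle line (x = 0 = the row's middle line); y along the row towards the end stop, x across, roughly away from the robot, z up. Plate from y = -225 to +172 mm, no side rails. With the cam open, stop and pad leave room for four pieces of 64 mm (blocks or spacers) plus 11 mm of play.
- pad: The jaw's rubber-faced pad, 64 mm wide, 14 to 40 mm above the counter, on springs (5 N per mm, 6 mm of give) ahead of the sliding steel jaw. Its face looks to the bed's +y, 4 mm ahead of this origin: at y = -122 mm of the bed with the cam open, about -107 mm closed with nothing clamped. The cam moves the jaw both ways.
- cam (a joint): Steel spiral cam with a lever, on an upright pivot. 0 = open (lever along the bed's +x), 1.57 = closed (lever along the bed's -y, away from the row), end at 1.6; grows clockwise seen from above. Advances the jaw evenly, 9.5 mm per rad; friction 0.35 N m, stays where it is left. At the start anywhere between open and closed.
- bed_stop (a point): Middle of the lower edge of the end stop's face, at y = +145 mm of the bed, on the plate's top (12 mm above the counter). The stop is a steel bar 110 mm wide across the bed; its top is 40 mm above the counter.
- bed_pivot (a point): The cam's pivot axis, at x = 0, y = -184 mm of the bed, on the plate's top.
- cam_knob (a point): Middle of the black upright round knob on the end of the cam lever, 20 mm in diameter, 44 mm tall, its top 85 mm and its foot 41 mm above the counter (this point is at 63 mm); 95 mm from the pivot axis. Under it is the flat lever, 10 mm thick. The knob can be pinched from above or pushed sideways.
- block1_mid (a point): Centre of a lino printing block: pale wooden block 50 mm (its x) x 64 mm (its y) x 30 mm high, with a grey lino plate carrying a raised dark motif on its top; 15 mm above its underside. All such blocks have the same size and are about 0.09 kg. May be absent.
- block2_mid (a point): Centre of a lino printing block: pale wooden block 50 mm (its x) x 64 mm (its y) x 30 mm high, with a grey lino plate carrying a raised dark motif on its top; 15 mm above its underside. All such blocks have the same size and are about 0.09 kg. May be absent.
- block3_mid (a point): Centre of a lino printing block: pale wooden block 50 mm (its x) x 64 mm (its y) x 30 mm high, with a grey lino plate carrying a raised dark motif on its top; 15 mm above its underside. All such blocks have the same size and are about 0.09 kg. May be absent.
- block4_mid (a point): Centre of a lino printing block: pale wooden block 50 mm (its x) x 64 mm (its y) x 30 mm high, with a grey lino plate carrying a raised dark motif on its top; 15 mm above its underside. All such blocks have the same size and are about 0.09 kg. May be absent.
- spacer1_mid (a point): Centre of a plain wooden spacer, the same pale wood with a bare top: 50 mm (its x) x 64 mm (its y) x 24 mm high; 12 mm above its underside; about 0.07 kg.
- spacer2_mid (a point): Centre of a plain wooden spacer, the same pale wood with a bare top: 50 mm (its x) x 64 mm (its y) x 24 mm high; 12 mm above its underside; about 0.07 kg.
- jar: A white paint jar with lid, 60 mm in diameter, 75 mm tall, standing among the blocks; leave it standing. Origin at its underside.
- paintbottle: A green squeeze bottle of paint, 60 mm in diameter, 215 mm tall; leave it standing. Origin at its underside.
- cup: A white water cup, 72 mm in diameter, 85 mm tall; leave it standing. Origin at its underside.
Mind the look-alikes: they are no part of the job. Leave any green or yellow look-alike of the part that bears block1_mid alone. What is shaped like the part that bears spacer1_mid but green is not meant.

How it is judged (in metres and radians):
On the way, in this order (a step that is already met when the one before it is completed fails the run):
1. every lino block lies on the bed between stop and jaw while the cam is open (x of block1_mid in the frame of bed between -0.02 and 0.02 m and y of block1_mid in the frame of bed between -0.13 and 0.15 m and z of each of block1_mid, block2_mid, block3_mid, block4_mid in the frame of bed below 0.035 m and angle between each of block1_mid, block2_mid, block3_mid, block4_mid's own z axis and vertical below 0.2 rad and x of block2_mid in the frame of bed between -0.02 and 0.02 m and y of block2_mid in the frame of bed between -0.13 and 0.15 m and x of block3_mid in the frame of bed between -0.02 and 0.02 m and y of block3_mid in the frame of bed between -0.13 and 0.15 m and x of block4_mid in the frame of bed between -0.02 and 0.02 m and y of block4_mid in the frame of bed between -0.13 and 0.15 m and value of joint cam below 0.7 rad), for 0.2 s.
2. the cam is turned closed and the pad presses on the row (value of joint cam above 1.4 rad and contact force between pad and anything else above 6 N), for 0.2 s.
At the end, for the whole second after the job is handed in: Cam at 1.4 rad or more, pad pressing with over 6 N. Every block flat on the bed, within 10 mm of its middle line and 0.1 rad of square; spacers in the row likewise and nearer the jaw than all blocks; other spacers on the counter (all of step 2 and x of block1_mid in the frame of bed between -0.01 and 0.01 m and y of block1_mid in the frame of bed between -0.122 and 0.145 m and z of block1_mid in the frame of bed between 0.022 and 0.032 m and angle between each of block1_mid, block2_mid, block3_mid, block4_mid's own z axis and vertical below 0.1 rad and angle between the x axis of each of block1_mid, block2_mid, block3_mid, block4_mid and the x axis of bed, either way round below 0.1 rad and x of block2_mid in the frame of bed between -0.01 and 0.01 m and y of block2_mid in the frame of bed between -0.122 and 0.145 m and z of block2_mid in the frame of bed between 0.022 and 0.032 m and x of block3_mid in the frame of bed between -0.01 and 0.01 m and y of block3_mid in the frame of bed between -0.122 and 0.145 m and z of block3_mid in the frame of bed between 0.022 and 0.032 m and x of block4_mid in the frame of bed between -0.01 and 0.01 m and y of block4_mid in the frame of bed between -0.122 and 0.145 m and z of block4_mid in the frame of bed between 0.022 and 0.032 m and (height (world z) of spacer1_mid below 0.018 m or (x of spacer1_mid in the frame of bed between -0.01 and 0.01 m and y of spacer1_mid in the frame of bed between -0.122 and 0.145 m and z of spacer1_mid in the frame of bed between 0.019 and 0.029 m and angle between spacer1_mid's own z axis and vertical below 0.1 rad and angle between the x axis of spacer1_mid and the x axis of bed, either way round below 0.1 rad and y of spacer1_mid in the frame of bed below 0.01 m and (height (world z) of spacer2_mid above 0.018 m or y of spacer1_mid in the frame of bed below -0.05 m))) and (height (world z) of spacer2_mid below 0.018 m or (x of spacer2_mid in the frame of bed between -0.01 and 0.01 m and y of spacer2_mid in the frame of bed between -0.122 and 0.145 m and z of spacer2_mid in the frame of bed between 0.019 and 0.029 m and angle between spacer2_mid's own z axis and vertical below 0.1 rad and angle between the x axis of spacer2_mid and the x axis of bed, either way round below 0.1 rad and y of spacer2_mid in the frame of bed below 0.01 m and (height (world z) of spacer1_mid above 0.018 m or y of spacer2_mid in the frame of bed below -0.05 m))) and velocity of joint cam below 0.05 rad/s); the robot touches nothing.
It fails at once if the paint jar is knocked over (angle between jar's own z axis and vertical above 0.6 rad).
It fails at once if the paint bottle is knocked over (angle between paintbottle's own z axis and vertical above 0.6 rad).
It fails at once if the cup is knocked over (angle between cup's own z axis and vertical above 0.6 rad).
Of block1, block2, block3, block4 only 2 to 4 are there at a start; the rules pass over those that are not, and their reading is None.
At some moment in a run one of block1, block2, block3, block4, spacer1, spacer2 may be knocked a few centimetres aside while the robot is not near it.
Once in a run the grip may slacken for a moment while it holds something.
It also fails if it takes over 210 s, if anything falls off the work surface, if the arm or the gripper's body presses on something with over 40 N, if the wrist force passes 120 N, or if a joint passes its speed limit or range.

## Robot

A 6-joint arm with a two-finger parallel gripper is mounted at the origin on the work surface. World frame = base frame: x ahead of the robot, y to its left, z up, the work surface at z = 0. Lengths are in m, angles in degrees, forces in N, time in s.
With the tool pointing down it reaches from about 0.3 to 0.775 m from the base axis. Payload 14.6 kg.
Tool frame: the origin (TCP) lies midway between the tips of the shut fingers; the grasp point (between the pads) lies manip.pinch_z behind it (manip.pinch_z is the distance from the TCP to the grasp point, in m); z points along the fingers, y is the line along which they close (so a half turn about z gives the same grasp; the last joint's range is limited). The gripper opens to 85 mm and grips with 20 to 120 N. Pads are 22 mm wide; open, the fingers measure 114 mm over their backs; the gripper's body (76 mm by 85 mm) begins 54 mm behind the grasp point. The pads swing forward as they close: fully open they stand 13 mm farther back than shut.
Start: joints at [72.158, 17.183, 87.147, -0, 75.671, -3.816], TCP at [0.133, 0.534, 0.208] pointing down, gripper open.
Joint ranges: [-173.82, 173.82], [-45.26, 126.66], [13.44, 144.39], [-59.66, 239.66], [0, 175.72], [-146.38, 146.38]. Speed limits (degrees/s): [127.2, 127.2, 147.25, 180, 180, 180].

## Interface

Orientations are given as a 3x3 rotation matrix whose columns are the frame's x, y, z axes.
In Python, from rig import manip, optics gives the robot as it stands. The module is installed in compiled form; this text tells all that it offers.
- The arm moves only by the shell command python3 -m jog 'ROWS' [FORCE]. ROWS is text: rows parted by semicolons, each of 7 numbers parted by spaces: the opening, from 0 (shut) to 1 (fully open), then the shift along the world's x, y, z in cm, then the turn, a rotation vector about the world's x, y, z in rad. In form: fingers x y z wx wy wz; .... A call has exactly 8 rows; each row shifts and turns the commanded pose from where the row before left it; what a row does not reach is not made up. A row lasts 1/10 s, in which the tool goes at most 50 mm and 8.59 degrees, less where a joint would pass 70% of its speed; a pose out of reach is approached as far as the arm can. A call is refused whole if a number of a shift passes 5 or a number of a turn 0.15, either way. A call with a gripper value outside its range is refused whole. The fingers move at their own pace and stop on an object; FORCE is the grip in N (left out, the last holds). Time passes only in rows, so rows that do not move let the fingers close, or fill a call up. It gives the time, the measured TCP pose, the force, the opening and the grip force at its end, in the units of the state.
- manip.get_obs(): the state, without advancing time (a new reading comes with each control period).
- optics.read_camera(name): name is "side" or "top"; returns a dict with "img" (480x640x3 uint8, red, green, blue), "mtx" (3x3 intrinsics, pixels), "k1" (the pictures are not rectified: a ray, as slopes to the right and down, at radius r is drawn at 1 + k1 r^2 times it, then the intrinsics apply), "T" (4x4, takes a point from camera to world coordinates). Camera axes: x right, y down, z forward; pixel columns grow to the right and rows downward; lengths in m; the calibration is good to about 2 mm. A picture is of the moment at which its call begins. There is no depth.
- manip.close_job(): hands the job in; it is judged then, once.
The state is a dict: "clock": time; "joint_pos": joint angles; "joint_velocities": joint speeds; "joint_torque": joint torques, N m; "eef_pos": TCP position; "eef_rot": TCP orientation; "force": force on the tool from outside, world axes, zero at the start; "wrist_torque": the same for the moment, N m; "gripper_width": opening from 0.0 (shut) to 1.0 (fully open); "gripper_force": force on a finger pad.
Only numpy, scipy, OpenCV 4.12 (cv2) and the standard library are available. Lean on these libraries where they do the work, as an engineer would, in place of code of your own. Each camera call takes 0.05 s, during which the arm holds its last target. There are 200 camera calls.

## Working session

There is one attempt and no reset: what is moved stays moved. The work goes in short steps, Python scripts to look and compute and a shell command to move; the robot and the scene stay as the last step left them, time stands still between calls to the robot, and variables do not carry over. Pictures are saved under pics/ and viewed, at most 14 in all, crops included, and the job is handed in when it is done.

```bash
mkdir -p pics
python3 - <<'E'
from rig import manip, optics
import cv2,numpy as np
o=manip.get_obs();print(o['clock'],o['eef_pos'],o['eef_rot'],manip.pinch_z,o['gripper_width'])
for n in('top','side'):
    c=optics.read_camera(n);cv2.imwrite(f'pics/{n}0.png',c['img'][:,:,::-1]);print(n,c['mtx'],c['k1'],c['T'])
E
```

```text
0.0 [0.13321522 0.53332821 0.20729316] [[-9.70188887e-01  2.42349636e-01 -4.20627096e-04]
 [ 2.42349971e-01  9.70188170e-01 -1.18585175e-03]
 [ 1.20696693e-04 -1.25243915e-03 -9.99999208e-01]] 0.0187 1.001529480068024
top [[544.42438541   0.         318.24496121]
 [  0.         544.42438541 235.15164637]
 [  0.           0.           1.        ]] -0.10233521626567924 [[-0.01072992 -0.98177273  0.18975555  0.28502314]
 [-0.99993991  0.01010849 -0.00424248 -0.04340154]
 [ 0.00224701 -0.18978967 -0.9818222   1.33783301]
 [ 0.          0.          0.          1.        ]]
side [[455.42526823   0.         322.60043006]
 [  0.         455.42526823 240.63434536]
 [  0.           0.           1.        ]] 0.03170499699957808 [[ 0.9828762  -0.13383028  0.12666426  0.3397872 ]
 [-0.18426442 -0.71010179  0.6795602  -0.89701689]
 [-0.00100121 -0.69126326 -0.72260231  0.99552109]
 [ 0.          0.          0.          1.        ]]
```

View pics/top0.png

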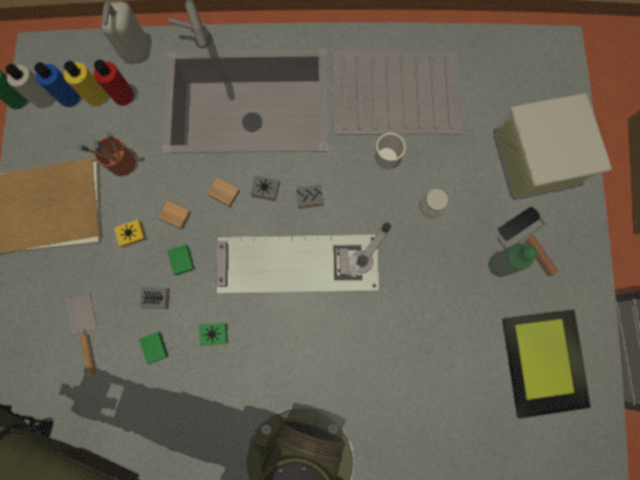

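View pics/side0.png

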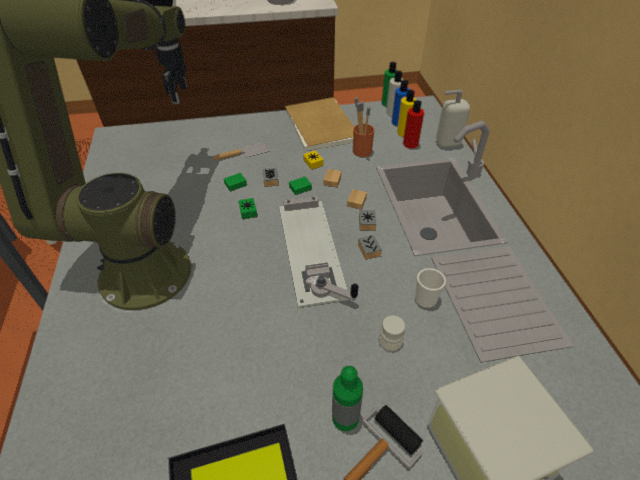

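Candidates in the top view:
- **Lino blocks, grey with a dark motif:** (265,187), (310,196), (154,297).
- **Spacers, bare wood:** (174,214), (223,192).
- **Look-alikes to leave alone:** green at (180,260), (152,347), (212,334), and yellow at (129,233).

The bed runs from (217,265) to (378,265), stop on the left, with the cam knob at (386,228), partly closed. I'll check this in one crop.

```bash
cat > h.py <<'E'
import cv2,numpy as np
from rig import manip,optics
def cam(n):return optics.read_camera(n)
def ray(c,p):
    K=c['mtx'];q=cv2.undistortPoints(np.array([[p]],float),K,np.array([c['k1'],0,0,0.]))[0,0] if 0 else None
    d=np.array([(p[0]-K[0,2])/K[0,0],(p[1]-K[1,2])/K[1,1]]);s=d.copy()
    for _ in range(20): s=d/(1+c['k1']*(s@s))
    T=c['T'];return T[:3,3],T[:3,:3]@np.array([s[0],s[1],1])
def plane(c,p,z):
    o,d=ray(c,p);return o+d*(z-o[2])/d[2]
def tri(c1,p1,c2,p2):
    o1,d1=ray(c1,p1);o2,d2=ray(c2,p2)
    t=np.linalg.lstsq(np.c_[d1,-d2],o2-o1,rcond=None)[0]
    a=o1+t[0]*d1;b=o2+t[1]*d2;return (a+b)/2,np.linalg.norm(a-b)
def proj(c,P):
    T=c['T'];q=T[:3,:3].T@(np.array(P)-T[:3,3]);s=q[:2]/q[2];s=s*(1+c['k1']*(s@s));K=c['mtx'];return np.array([s[0]*K[0,0]+K[0,2],s[1]*K[1,1]+K[1,2]])
E
python3 - <<'E'
import cv2
a=cv2.imread('pics/top0.png')[170:365,110:405];cv2.imwrite('pics/c1.png',cv2.resize(a,None,fx=2.7,fy=2.7,interpolation=2))
b=cv2.imread('pics/side0.png')[140:315,215:415];cv2.imwrite('pics/c2.png',cv2.resize(b,None,fx=3.4,fy=3.4,interpolation=2))
E
```

```text
(no output)
```

View pics/c1.png

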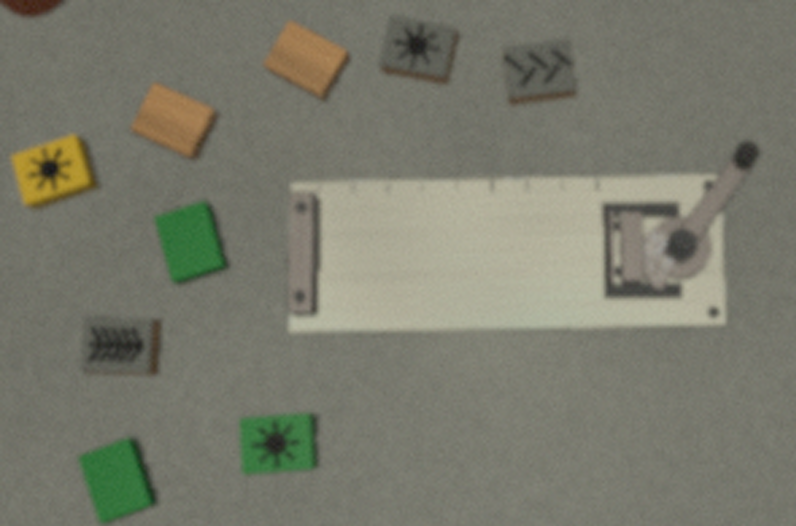

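View pics/c2.png

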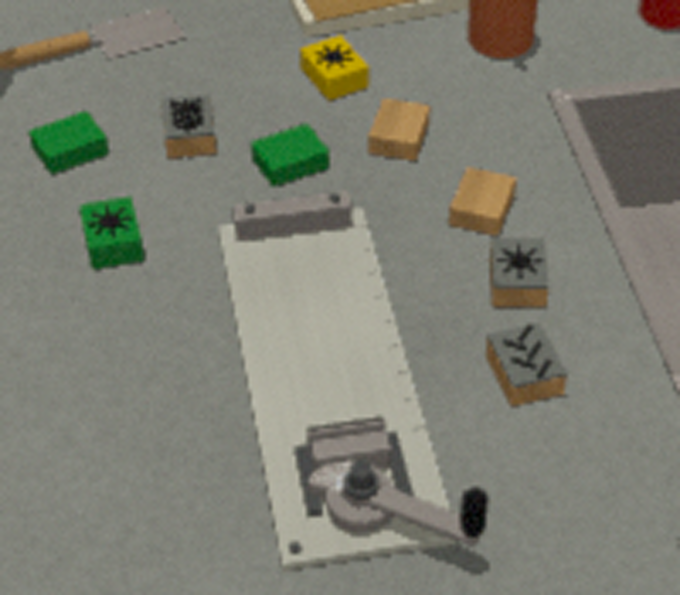

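The crops confirm it: three lino blocks (star, chevrons, herringbone), two bare wood spacers, and the lever about 35° clockwise of open. Now I'll measure.

```bash
cat >> h.py <<'E'
def blobs(c,seeds,kind):
    """corner quads of top faces near seed pixels; kind 'lino' or 'wood'"""
    im=c['img'];g=cv2.GaussianBlur(im,(0,0),0.8).astype(int);out=[]
    sat=g.max(2)-g.min(2);v=g.max(2)
    for s in seeds:
        s=tuple(int(round(x)) for x in s);x0,y0=s[0]-22,s[1]-22
        V=v[y0:y0+45,x0:x0+45];S=sat[y0:y0+45,x0:x0+45]
        if kind=='lino': m=(V<np.median(V)-7)&(S<28)
        else: m=(S>55)&(V>150)if 0 else (S>50)
        m=cv2.morphologyEx(m.astype(np.uint8),cv2.MORPH_OPEN,np.ones((2,2)))if kind=='wood' else cv2.morphologyEx(m.astype(np.uint8),cv2.MORPH_CLOSE,np.ones((3,3)))
        n,l,st,ce=cv2.connectedComponentsWithStats(m)
        if n<2: out.append(None);continue
        i=1+np.argmin([np.hypot(*(ce[k]-22))-st[k,4]/20 for k in range(1,n)])
        cn=cv2.findContours((l==i).astype(np.uint8),0,1)[0][0]
        r=cv2.minAreaRect(cn);out.append((r[0][0]+x0,r[0][1]+y0,r[1],r[2],st[i,4],ce[i]+[x0,y0]))
    return out
E
python3 - <<'E'
from h import *
np.set_printoptions(precision=4,suppress=True)
t=cam('top');s=cam('side')
tl=[(265,187),(310,196),(154,297)];tw=[(174,214),(223,192)]
sl=[(368,217),(370,246),(271,175)];sw=[(332,178),(357,199)]
for k,a,b in(('lino',tl,sl),('wood',tw,sw)):
    A=blobs(t,a,k);B=blobs(s,b,k)
    for x,y in zip(A,B):
        print(k,'\n T',x,'\n S',y)
        if x is not None and y is not None: print('  tri',tri(t,x[5],s,y[5]),'z30',plane(t,x[5],.03 if k=='lino' else .024))
g=t['img'].astype(int);m=((g.min(2)>150)).astype(np.uint8);m[:230]=0;m[300:]=0;m[:,:210]=0;m[:,385:]=0
cn=max(cv2.findContours(m,0,1)[0],key=cv2.contourArea);print('bed',cv2.boxPoints(cv2.minAreaRect(cn)))
for p in cv2.boxPoints(cv2.minAreaRect(cn)):print(plane(t,p,.012))
E
```

```text
lino 
 T (264.9230766296387, 188.38461685180664, (28.24072265625, 22.749473571777344), 11.309932708740234, np.int32(623), array([265.1669, 188.4109])) 
 S (363.97636222839355, 215.53510284423828, (37.77485656738281, 22.899587631225586), 60.524105072021484, np.int32(344), array([365.5291, 217.1541]))
  tri (array([0.6567, 0.0816, 0.0333]), np.float64(0.0002786479325512116)) z30 [0.6578 0.0819 0.03  ]
lino 
 T (309.0799980163574, 196.56000137329102, (22.627416610717773, 26.870058059692383), 81.8698959350586, np.int32(596), array([309.2315, 196.6376])) 
 S (369.4000015258789, 247.29999923706055, (26.832815170288086, 20.124608993530273), 63.43495178222656, np.int32(339), array([369.1947, 245.0973]))
  tri (array([ 0.6384, -0.0277,  0.0252]), np.float64(0.003448687806009523)) z30 [ 0.6354 -0.0277  0.03  ]
lino 
 T (154.70283126831055, 297.83490562438965, (30.753555297851562, 21.50142478942871), 2.4895527362823486, np.int32(649), array([154.8382, 297.832 ])) 
 S (269.9615421295166, 174.6923065185547, (14.760132789611816, 15.876444816589355), 82.87498474121094, np.int32(201), array([269.756
[... 403 characters left out ...]
1, 178.0982]))
  tri (array([0.599 , 0.3115, 0.0134]), np.float64(0.004364826092494467)) z30 [0.5943 0.3086 0.024 ]
wood 
 T (223.9245262145996, 192.23584938049316, (24.573528289794922, 19.13433074951172), 29.05460548400879, np.int32(460), array([223.85, 192.1 ])) 
 S (357.47058868408203, 199.1176471710205, (16.00735092163086, 16.97749137878418), 14.03624439239502, np.int32(252), array([357.5079, 199.2421]))
  tri (array([0.656 , 0.1878, 0.0144]), np.float64(0.0041035825790789685)) z30 [0.6512 0.1862 0.024 ]
bed [[216.3342 237.4008]
 [376.4731 235.3737]
 [377.157  289.4031]
 [217.0181 291.4302]]
[0.5382 0.2043 0.012 ]
[ 0.5392 -0.1937  0.012 ]
[ 0.405  -0.1914  0.012 ]
[0.4038 0.1996 0.012 ]
```

Run:
```python
from h import *
np.set_printoptions(precision=4,suppress=True)
import types
t=cam('top');s=cam('side')
T=lambda x,y:((x+.5)/2.7-.5+110,(y+.5)/2.7-.5+170)
S=lambda x,y:((x+.5)/3.4-.5+215,(y+.5)/3.4-.5+140)
P={'pivotcap':(T(683,243),S(361,470)),'knobtop':(T(747,149),S(475,493)),'knobfoot?':(T(745,158),S(474,535)),
'stoptopL':(T(301,207),S(336,199)),'stoptopR':(T(300,296),S(252,209)),'plate1':(T(291,182),S(364,209)),'plate2':(T(725,176),S(449,545)),'plate3':(T(726,325),S(285,566)),
'star':(T(419,44),S(521,262)),'chev':(T(540,67),S(526,358)),'herr':(T(115,345),S(189,117)),'sp1':(T(174,118),S(402,125)),'sp2':(T(306,57),S(485,196)),'jar':(( 437,195),(393,322))}
for k,(a,b) in P.items():print(k,*tri(t,a,s,b))
for k,q,z in(('star',[(390,17),(458,29),(448,74),(383,65)],.03),('chev',[(503,46),(570,39),(576,91),(510,97)],.03),('herr',[(85,317),(152,320),(150,374),(84,372)],.03),('sp1',[(154,84),(215,109),(197,151),(133,127)],.024),('sp2',[(290,22),(348,52),(328,92),(266,64)],.024)):
    w=np.array([plane(t,T(*p),z)[:2] for p in q]);L=(w[1]-w[0]+w[2]-w[3])/2;W=(w[3]-w[0]+w[2]-w[1])/2
    print(k,w.mean(0),'long',np.hypot(*L),'ang from +y deg ccw',np.degrees(np.arctan2(L[0],-L[1])),np.hypot(*W),np.degrees(np.arctan2(-W[1],-W[0])))
```

```text
pivotcap [ 0.4723 -0.1533  0.0641] 0.0024931872871766588
knobtop [ 0.5495 -0.2092  0.0878] 0.00026212038756652853
knobfoot? [ 0.5505 -0.2133  0.0413] 0.0012162072490535056
stoptopL [0.5112 0.186  0.0442] 0.0025082514787782744
stoptopR [0.4316 0.185  0.0455] 0.003623889000452848
plate1 [0.5402 0.2012 0.0139] 0.0031385663433402913
plate2 [ 0.5376 -0.198   0.0122] 0.005406605479570065
plate3 [ 0.4047 -0.1947  0.0125] 0.0027227107888486033
star [0.6637 0.0824 0.033 ] 0.0010064271128040244
chev [ 0.6408 -0.0288  0.0275] 0.0013334504101408934
herr [0.3901 0.3545 0.0283] 0.0030492888315571073
sp1 [0.5997 0.3104 0.0218] 0.0024383015385090424
sp2 [0.6561 0.1886 0.0224] 0.0019880392549285666
jar [ 0.6174 -0.3331  0.0868] 0.008150965212817676
star [0.662 0.082] long 0.0625635121378189 ang from +y deg ccw -9.95235664584518 0.04511102612720856 -9.478283696239425
chev [ 0.6398 -0.0287] long 0.06147098585455975 ang from +y deg ccw 5.184170987352134 0.04938715143256974 6.522740360470083
herr [0.3878 0.3515] long 0.060814728389208615 ang from +y deg ccw -2.2943861888073935 0.048783114023875494 0.6786694249009945
sp1 [0.5983 0.3092] long 0.06419008952702675 ang from +y deg ccw -21.94460509085663 0.04340796545309221 -22.463420845556765
sp2 [0.6542 0.1865] long 0.06353426697214448 ang from +y deg ccw -26.793921782398336 0.043785268440551764 -26.51951435917609
```

Heights agree with the text. The bed axis is x≈0.472, the stop face is at y≈0.176, and the pivot is at (0.472,−0.153). The knob sits about 36° clockwise of open. I'll open the cam first.

```bash
python3 -m jog '1 2.3 -4.1 0 0 0 -0.05;1 2.3 -4.1 0 0 0 -0.05;1 2.3 -4.1 0 0 0 -0.05;1 2.3 -4.1 0 0 0 -0.05;1 2.3 -4.1 0 0 0 -0.05;1 2.3 -4.1 0 0 0 -0.05;1 2.3 -4.1 0 0 0 -0.05;1 2.3 -4.1 0 0 0 -0.034' 30; python3 -m jog '0.6 2.3 -4.1 0 0 0 0;0.6 2.3 -4.1 0 0 0 0;0.6 2.3 -4.1 0 0 0 0;0.6 2.3 -4.1 0 0 0 0;0.6 2.3 -4.1 0 0 0 0;0.6 2.3 -4.1 0 0 0 0;0.6 2.3 -4.1 0 0 0 0;0.6 2.3 -4.1 0 0 0 0'
```

```text
clock: 1.1
eef_pos: [0.3177, 0.2039, 0.2081]
eef_rot: [[-0.808, 0.589, 0.001], [0.59, 0.808, 0.0], [-0.0, 0.001, -1.0]]
force: [0.9, 0.8, 0.7]
gripper_width: 1.0
gripper_force: 0.0
clock: 1.9
eef_pos: [0.5019, -0.1244, 0.2079]
eef_rot: [[-0.809, 0.588, 0.0], [0.588, 0.809, -0.0], [-0.0, 0.0, -1.0]]
force: [0.4, 1.4, 0.3]
gripper_width: 0.599
gripper_force: 0.0
```

```bash
python3 -m jog '0.6 2.4 -4.3 0 0 0 0;0.6 2.4 -4.3 0 0 0 0;0.6 0 0 -4 0 0 0;0.6 0 0 -4 0 0 0;0.6 0 0 -4 0 0 0;0.6 0 0 -2 0 0 0;0.6 0 0 -1.6 0 0 0;0.6 0 0 0 0 0 0'
python3 - <<'E'
from h import *
b=cam('side')['img'][220:340,260:420,::-1];cv2.imwrite('pics/k1.png',cv2.resize(b,None,fx=4,fy=4,interpolation=2))
E
```

```text
clock: 2.7
eef_pos: [0.5482, -0.2079, 0.0496]
eef_rot: [[-0.809, 0.588, -0.004], [0.588, 0.809, 0.002], [0.004, -0.001, -1.0]]
force: [0.3, -0.0, -0.1]
gripper_width: 0.599
gripper_force: 0.0
```

View pics/k1.png

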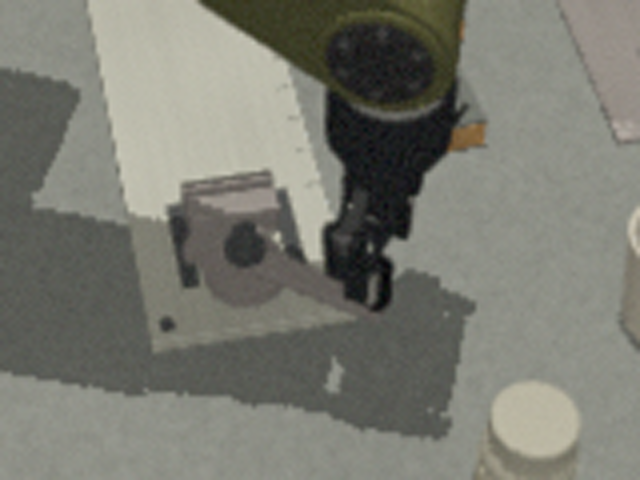

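The fingers straddle the knob, seen at about (360,270) in the crop. I'll close lightly and swing the lever open.

```bash
python3 -m jog '0 0 0 0 0 0 0;0 0 0 0 0 0 0;0 0 0 0 0 0 0;0 0 0 0 0 0 0;0 0 0 0 0 0 0;0 0 0 0 0 0 0;0 0.1 -0.1 0 0 0 0;0 0 0 0 0 0 0' 20; python3 -m jog '0 0.46 0.7 0 0 0 0.09;0 0.41 0.76 0 0 0 0.09;0 0.33 0.78 0 0 0 0.09;0 0.27 0.82 0 0 0 0.09;0 0.19 0.82 0 0 0 0.09;0 0.11 0.86 0 0 0 0.09;0 0.04 0.84 0 0 0 0.09;0 0 0.3 0 0 0 0'
```

```text
clock: 3.55
eef_pos: [0.55, -0.209, 0.053]
eef_rot: [[-0.809, 0.588, -0.001], [0.588, 0.809, 0.001], [0.001, 0.0, -1.0]]
force: [-8.3, 5.9, 11.4]
gripper_width: 0.205
gripper_force: 20.1
clock: 4.35
eef_pos: [0.5676, -0.1526, 0.0531]
eef_rot: [[-1.0, -0.005, -0.001], [-0.005, 1.0, -0.004], [0.001, -0.004, -1.0]]
force: [-13.4, -28.2, 7.0]
gripper_width: 0.213
gripper_force: 21.3
```

```bash
python3 -m jog '0.6 0 -0.3 0 0 0 0;0.6 0 0 0 0 0 0;0.6 0 0 0 0 0 0;0.6 0 0 4 0 0 0;1 0 0 4 0 0 0;1 0 0 4 0 0 0;1 0.9 1.55 0 0 0 -0.147;1 0.9 1.55 0 0 0 -0.147'; python3 -m jog '1 0.9 1.55 0 0 0 -0.147;1 0.9 1.55 0 0 0 -0.147;1 0.9 1.55 0 0 0 -0.147;1 0.9 1.55 0 0 0 -0.147;1 0.9 1.55 0 0 0 -0.147;1 0.9 1.55 0 0 0 -0.147;1 0 0 0 0 0 -0.147;1 0 0 0 0 0 -0.147'
python3 - <<'E'
from h import *
t=cam('top');print(proj(t,[.567,-.153,.085]));cv2.imwrite('pics/t2.png',cv2.resize(t['img'][170:365,110:405,::-1],None,fx=2.7,fy=2.7,interpolation=2))
E
```

```text
clock: 5.15
eef_pos: [0.587, -0.1223, 0.1734]
eef_rot: [[-0.956, 0.295, 0.002], [0.295, 0.956, -0.0], [-0.002, 0.0, -1.0]]
force: [-0.1, -0.5, -0.6]
gripper_width: 1.0
gripper_force: 0.0
clock: 5.95
eef_pos: [0.6405, -0.0287, 0.1716]
eef_rot: [[-0.097, 0.995, -0.0], [0.995, 0.097, 0.0], [0.0, -0.0, -1.0]]
force: [-0.2, -0.3, -0.7]
gripper_width: 1.002
gripper_force: 0.0
[362.20127398 218.13267093]
```

View pics/t2.png

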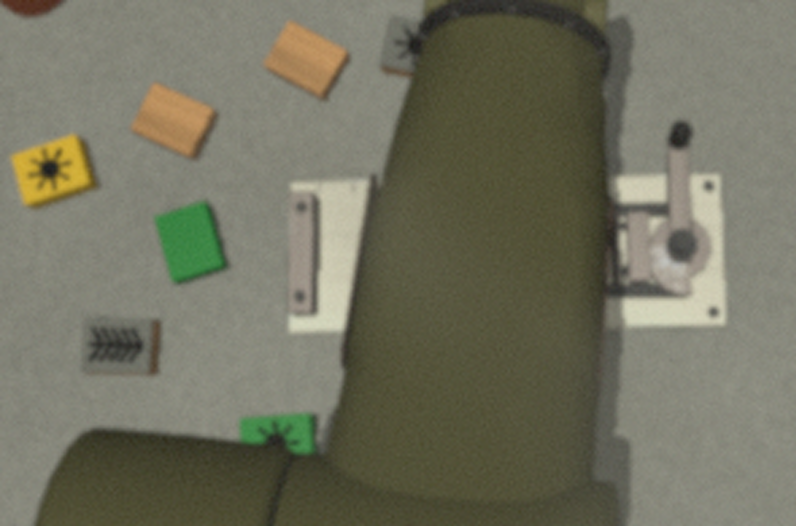

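The lever is open, pointing straight up at (680,135)–(680,245). I'll grasp the chevron block.

```bash
python3 -m jog '1 0 0 -4 0 0 0;1 0 0 -4 0 0 0;1 0 0 -4 0 0 0;1 0 0 -3 0 0 0;1 0 0 -1 0 0 0;1 0 0 -0.7 0 0 0;1 0 0 0 0 0 0;0 0 0 0 0 0 0' 40; python3 -m jog '0 0 0 0 0 0 0;0 0 0 0 0 0 0;0 0 0 0 0 0 0;0 0 0 0 0 0 0;0 0 0 3 0 0 0;0 0 0 3 0 0 0;0 0 0 2 0 0 0;0 0 0 0 0 0 0'
```

```text
clock: 6.8
eef_pos: [0.6412, -0.0296, 0.0065]
eef_rot: [[-0.102, 0.995, 0.002], [0.995, 0.102, -0.0], [-0.0, 0.002, -1.0]]
force: [-0.1, 0.5, -0.0]
gripper_width: 0.86
gripper_force: 0.0
clock: 7.6
eef_pos: [0.6419, -0.0298, 0.0885]
eef_rot: [[-0.102, 0.995, 0.006], [0.995, 0.102, -0.001], [-0.001, 0.005, -1.0]]
force: [0.1, 0.1, 0.7]
gripper_width: -0.0
gripper_force: 0.0
```

Run:
```python
from h import *
b=cam('side')['img'][140:315,215:415,::-1];cv2.imwrite('pics/s3.png',cv2.resize(b,None,fx=3.4,fy=3.4,interpolation=2))
```

```text
(no output)
```

View pics/s3.png

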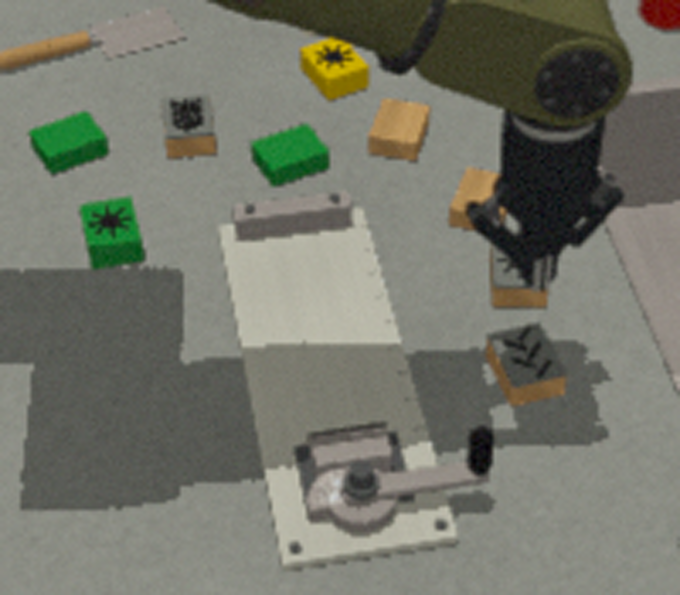

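The chevron block hasn't moved, so the fingers slipped off it, probably lifted too soon. I'll go again slightly deeper and check the grip before lifting.

```bash
python3 -m jog '1 0 0 0 0 0 0;1 0 0 0 0 0 0;1 0 0 0 0 0 0;1 0 0 0 0 0 0;1 0 0 -3 0 0 0;1 0 0 -3 0 0 0;1 0 0 -2 0 0 0;1 0 0 -0.6 0 0 0' 50; python3 -m jog '0.62 0 0 0 0 0 0;0.62 0 0 0 0 0 0;0.62 0 0 0 0 0 0;0.5 0 0 0 0 0 0;0.5 0 0 0 0 0 0;0.5 0 0 0 0 0 0;0.5 0 0 0 0 0 0;0.5 0 0 0 0 0 0'
```

```text
clock: 8.45
eef_pos: [0.6391, -0.0295, -0.0038]
eef_rot: [[-0.102, 0.995, -0.004], [0.995, 0.102, 0.0], [0.001, -0.004, -1.0]]
force: [0.5, 0.2, 0.6]
gripper_width: 0.999
gripper_force: 0.0
clock: 9.25
eef_pos: [0.6412, -0.0297, 0.0007]
eef_rot: [[-0.102, 0.995, 0.002], [0.995, 0.102, -0.0], [-0.0, 0.002, -1.0]]
force: [-1.8, -0.2, 7.0]
gripper_width: 0.562
gripper_force: 50.4
```

```bash
python3 -m jog '0.4 0 0 2 0 0 0;0.4 0 0 3 0 0 0;0.4 0 0 3 0 0 0;0.4 -2.8 2.7 0 0 0 -0.05;0.4 -2.8 2.7 0 0 0 -0.052;0.4 -2.8 2.7 0 0 0 0;0.4 -2.8 2.7 0 0 0 0;0.4 -2.8 2.7 0 0 0 0'; python3 -m jog '0.4 -2.8 2.7 0 0 0 0;0.4 0 0 0 0 0 0;0.4 0 0 0 0 0 0;0.4 0 0 -3 0 0 0;0.4 0 0 -2.5 0 0 0;0.4 0 0 -0.8 0 0 0;0.4 0 0 0 0 0 0;0.4 0 0 0 0 0 0'
```

```text
clock: 10.05
eef_pos: [0.4994, 0.1063, 0.0796]
eef_rot: [[0.0, 1.0, 0.001], [1.0, -0.0, 0.0], [0.0, 0.001, -1.0]]
force: [-0.2, 0.3, -0.7]
gripper_width: 0.555
gripper_force: 51.7
clock: 10.85
eef_pos: [0.4733, 0.1322, 0.0169]
eef_rot: [[0.0, 1.0, 0.001], [1.0, -0.0, 0.0], [0.0, 0.001, -1.0]]
force: [-0.5, 0.6, -0.5]
gripper_width: 0.551
gripper_force: 52.5
```

```bash
python3 -m jog '0.4 -0.1 0 -0.2 0 0 0;0.4 0 0 -0.2 0 0 0;0.4 0 0.2 0 0 0 0;0.4 0 0.2 0 0 0 0;0.4 0 0.2 0 0 0 0;0.4 0 0.2 0 0 0 0;0.4 0 0 0 0 0 0;0.4 0 0 0 0 0 0'
```

```text
clock: 11.65
eef_pos: [0.472, 0.1405, 0.0126]
eef_rot: [[-0.0, 1.0, 0.002], [1.0, 0.0, 0.0], [0.0, 0.002, -1.0]]
force: [-0.4, -1.4, 5.7]
gripper_width: 0.556
gripper_force: 53.4
```

```bash
python3 -m jog '0.4 0 0.15 0 0 0 0;0.4 0 0.15 0 0 0 0;0.4 0 0.15 0 0 0 0;0.4 0 0 0 0 0 0;0.4 0 0 0 0 0 0;0.4 0 0 0 0 0 0;0.4 0 0 0 0 0 0;0.4 0 0 0 0 0 0'
```

```text
clock: 12.45
eef_pos: [0.4719, 0.1415, 0.0126]
eef_rot: [[0.0, 1.0, 0.0], [1.0, -0.0, -0.005], [-0.005, 0.0, -1.0]]
force: [-0.7, -36.7, 12.9]
gripper_width: 0.557
gripper_force: 54.3
```

```bash
python3 -m jog '0.4 0 -0.3 0 0 0 0;1 0 0 0 0 0 0;1 0 0 0 0 0 0;1 0 0 0 0 0 0;1 0 0 4 0 0 0;1 0 0 4 0 0 0;1 3.8 -1.2 0 0 0 -0.087;1 3.8 -1.2 0 0 0 -0.087';  python3 -m jog '1 3.8 -1.2 0 0 0 0;1 3.8 -1.2 0 0 0 0;1 3.8 -1.2 0 0 0 0;1 0 0 0 0 0 0;1 0 0 0 0 0 0;1 0 0 0 0 0 0;1 0 0 0 0 0 0;1 0 0 0 0 0 0'
python3 - <<'E'
from h import *
s=cam('side');b=s['img'][140:315,215:415,::-1];cv2.imwrite('pics/s4.png',cv2.resize(b,None,fx=3.4,fy=3.4,interpolation=2))
E
```

```text
clock: 13.25
eef_pos: [0.5489, 0.1183, 0.0939]
eef_rot: [[0.175, 0.985, 0.003], [0.985, -0.175, 0.001], [0.001, 0.003, -1.0]]
force: [0.1, 0.2, -1.1]
gripper_width: 0.998
gripper_force: 0.0
clock: 14.05
eef_pos: [0.661, 0.0824, 0.0924]
eef_rot: [[0.172, 0.985, 0.0], [0.985, -0.172, 0.0], [0.0, 0.0, -1.0]]
force: [-0.7, 0.0, 0.4]
gripper_width: 1.005
gripper_force: 0.0
```

View pics/s4.png

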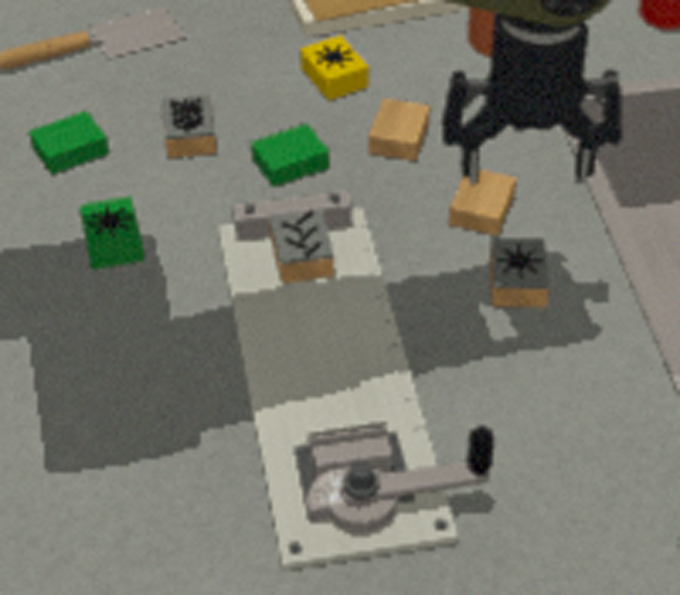

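The chevron block is seated at the stop at about (303,245) and squared up. The star block hasn't moved, so I'll grasp it.

```bash
python3 -m jog '1 0 0 -4 0 0 0;1 0 0 -3 0 0 0;1 0 0 -1.5 0 0 0;1 0 0 -0.6 0 0 0;0.5 0 0 0 0 0 0;0.5 0 0 0 0 0 0;0.5 0 0 0 0 0 0;0.5 0 0 0 0 0 0' 50;  python3 -m jog '0.4 0 0 0 0 0 0;0.4 0 0 0 0 0 0;0.4 0 0 0 0 0 0;0.4 0 0 1 0 0 0;0.4 0 0 3 0 0 0;0.4 0 0 3 0 0 0;0.4 0 0 1 0 0 0;0.4 0 0 0 0 0 0'
```

```text
clock: 14.9
eef_pos: [0.6623, 0.082, 0.0033]
eef_rot: [[0.173, 0.985, 0.003], [0.985, -0.173, 0.0], [0.001, 0.003, -1.0]]
force: [-4.0, -0.7, 8.5]
gripper_width: 0.537
gripper_force: 49.7
clock: 15.7
eef_pos: [0.6622, 0.082, 0.0831]
eef_rot: [[0.173, 0.985, 0.004], [0.985, -0.173, 0.0], [0.001, 0.003, -1.0]]
force: [-0.3, -0.4, -0.5]
gripper_width: 0.529
gripper_force: 51.1
```

```bash
python3 -m jog '0.4 -3.8 -0.24 0 0 0 0.087;0.4 -3.8 -0.24 0 0 0 0.087;0.4 -3.8 -0.24 0 0 0 0;0.4 -3.8 -0.24 0 0 0 0;0.4 -3.8 -0.24 0 0 0 0;0.4 0 0 0 0 0 0;0.4 0 0 -3 0 0 0;0.4 0 0 -2.5 0 0 0';  python3 -m jog '0.4 0 0 -0.9 0 0 0;0.4 0 0 0 0 0 0;0.4 0 0 -0.3 0 0 0;0.4 0 0 -0.2 0 0 0;0.4 0 0.2 0 0 0 0;0.4 0 0.2 0 0 0 0;0.4 0 0.2 0 0 0 0;0.4 0 0 0 0 0 0'
```

```text
clock: 16.5
eef_pos: [0.4713, 0.0699, 0.0246]
eef_rot: [[0.0, 1.0, 0.0], [1.0, -0.0, 0.0], [0.0, 0.0, -1.0]]
force: [1.7, 0.4, -1.6]
gripper_width: 0.532
gripper_force: 51.2
clock: 17.3
eef_pos: [0.4717, 0.0762, 0.0122]
eef_rot: [[-0.0, 1.0, 0.001], [1.0, 0.0, 0.0], [0.0, 0.001, -1.0]]
force: [0.8, -0.7, 2.9]
gripper_width: 0.531
gripper_force: 118.4
```

```bash
python3 -m jog '0.4 0 0.15 0 0 0 0;0.4 0 0.15 0 0 0 0;0.4 0 0.15 0 0 0 0;0.4 0 0.15 0 0 0 0;0.4 0 0 0 0 0 0;0.4 0 0 0 0 0 0;0.4 0 0 0 0 0 0;0.4 0 0 0 0 0 0' 50
```

```text
clock: 18.1
eef_pos: [0.4717, 0.0773, 0.0122]
eef_rot: [[-0.002, 1.0, -0.0], [1.0, 0.002, -0.007], [-0.007, -0.0, -1.0]]
force: [-1.3, -51.0, 11.4]
gripper_width: 0.53
gripper_force: 119.4
```

```bash
python3 -m jog '0.4 0 -0.4 0 0 0 0;1 0 0 0 0 0 0;1 0 0 0 0 0 0;1 0 0 0 0 0 0;1 0 0 0 0 0 0;1 0 0 4 0 0 0;1 0 0 4 0 0 0;1 -1.4 4.5 0 0 0 0' 50;  python3 -m jog '1 -1.4 4.5 0 0 0 0;1 -1.4 4.5 0 0 0 0;1 -1.4 4.5 0 0 0 0;1 -1.4 4.5 0 0 0 0;1 -1.4 4.5 0 0 0 0;1 0 0 0 0 0 0;1 0 0 0 0 0 0;1 0 0 0 0 0 0'
python3 - <<'E'
from h import *
s=cam('side');b=s['img'][140:315,215:415,::-1];cv2.imwrite('pics/s5.png',cv2.resize(b,None,fx=3.4,fy=3.4,interpolation=2))
E
```

```text
clock: 18.9
eef_pos: [0.4607, 0.1213, 0.0965]
eef_rot: [[0.005, 1.0, 0.008], [1.0, -0.005, 0.001], [0.001, 0.008, -1.0]]
force: [0.5, 1.4, -0.6]
gripper_width: 0.997
gripper_force: 0.0
clock: 19.7
eef_pos: [0.3875, 0.3472, 0.0917]
eef_rot: [[0.0, 1.0, -0.0], [1.0, -0.0, -0.0], [-0.0, -0.0, -1.0]]
force: [0.5, -0.2, 0.3]
gripper_width: 1.0
gripper_force: 0.0
```

View pics/s5.png

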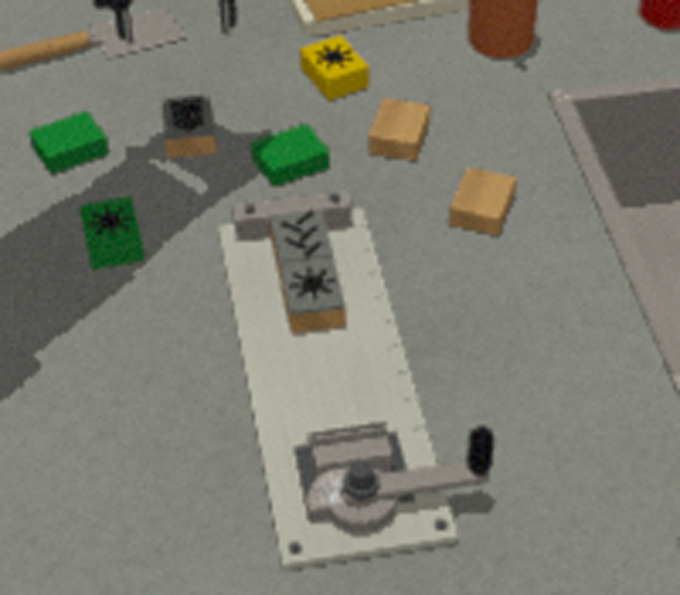

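The star and chevron blocks are in line. Now the herringbone block, unmoved at (189,118).

```bash
python3 -m jog '1 0 0.5 -4 0 0 0;1 0 0 -3 0 0 0;1 0 0 -1.5 0 0 0;1 0 0 -0.6 0 0 0;0.5 0 0 0 0 0 0;0.5 0 0 0 0 0 0;0.5 0 0 0 0 0 0;0.5 0 0 0 0 0 0' 50;  python3 -m jog '0.4 0 0 0 0 0 0;0.4 0 0 0 0 0 0;0.4 0 0 0 0 0 0;0.4 0 0 1 0 0 0;0.4 0 0 3 0 0 0;0.4 0 0 3 0 0 0;0.4 0 0 1 0 0 0;0.4 0 0 0 0 0 0'
```

```text
clock: 20.55
eef_pos: [0.3881, 0.3531, 0.0026]
eef_rot: [[0.0, 1.0, 0.002], [1.0, -0.0, 0.001], [0.001, 0.002, -1.0]]
force: [-2.6, -4.3, 11.4]
gripper_width: 0.547
gripper_force: 49.5
clock: 21.35
eef_pos: [0.388, 0.3534, 0.0826]
eef_rot: [[-0.0, 1.0, 0.003], [1.0, 0.0, 0.002], [0.002, 0.003, -1.0]]
force: [-0.9, -0.1, -1.2]
gripper_width: 0.544
gripper_force: 51.3
```

```bash
python3 -m jog '0.4 1.05 -4.38 0 0 0 0;0.4 1.05 -4.38 0 0 0 0;0.4 1.05 -4.38 0 0 0 0;0.4 1.05 -4.38 0 0 0 0;0.4 1.05 -4.38 0 0 0 0;0.4 1.05 -4.38 0 0 0 0;0.4 1.05 -4.38 0 0 0 0;0.4 1.05 -4.38 0 0 0 0';  python3 -m jog '0.4 0 0 0 0 0 0;0.4 0 0 0 0 0 0;0.4 0 0 -3 0 0 0;0.4 0 0 -2.5 0 0 0;0.4 0 0 -0.9 0 0 0;0.4 0 0 -0.2 0 0 0;0.4 0 0 0 0 0 0;0.4 0 0 0 0 0 0'
```

```text
clock: 22.15
eef_pos: [0.4709, 0.0007, 0.0798]
eef_rot: [[-0.0, 1.0, -0.002], [1.0, 0.0, 0.0], [0.0, -0.002, -1.0]]
force: [1.3, 0.2, -0.7]
gripper_width: 0.537
gripper_force: 51.3
clock: 22.95
eef_pos: [0.4714, 0.0033, 0.0152]
eef_rot: [[-0.001, 1.0, 0.0], [1.0, 0.001, 0.0], [0.0, 0.0, -1.0]]
force: [0.8, 0.3, -0.7]
gripper_width: 0.545
gripper_force: 51.7
```

```bash
python3 -m jog '0.4 0 0 -0.2 0 0 0;0.4 0 0.2 -0.1 0 0 0;0.4 0 0.2 0 0 0 0;0.4 0 0.2 0 0 0 0;0.4 0 0.2 0 0 0 0;0.4 0 0 0 0 0 0;0.4 0 0 0 0 0 0;0.4 0 0 0 0 0 0'; python3 -m jog '0.4 0 0.15 0 0 0 0;0.4 0 0.15 0 0 0 0;0.4 0 0 0 0 0 0;0.4 0 0 0 0 0 0;0.4 0 0 0 0 0 0;0.4 0 0 0 0 0 0;0.4 0 0 0 0 0 0;0.4 0 0 0 0 0 0'
```

```text
clock: 23.75
eef_pos: [0.4738, 0.0094, 0.0145]
eef_rot: [[-0.001, 1.0, 0.006], [1.0, 0.001, -0.002], [-0.002, 0.006, -1.0]]
force: [-2.9, -13.8, 25.8]
gripper_width: 0.544
gripper_force: 59.2
clock: 24.55
eef_pos: [0.474, 0.0124, 0.0145]
eef_rot: [[-0.001, 1.0, 0.006], [1.0, 0.001, -0.002], [-0.002, 0.006, -1.0]]
force: [-0.0, -13.1, 25.4]
gripper_width: 0.548
gripper_force: 58.8
```

```bash
python3 -m jog '0.4 0 0.15 0.1 0 0 0;0.4 0 0.15 0 0 0 0;0.4 0 0.15 0 0 0 0;0.4 0 0 0 0 0 0;0.4 0 0 0 0 0 0;0.4 0 0 0 0 0 0;0.4 0 0 0 0 0 0;0.4 0 0 0 0 0 0'
```

```text
clock: 25.35
eef_pos: [0.4736, 0.015, 0.0147]
eef_rot: [[-0.001, 1.0, 0.005], [1.0, 0.002, -0.005], [-0.005, 0.005, -1.0]]
force: [2.3, -34.1, 12.8]
gripper_width: 0.544
gripper_force: 54.8
```

```bash
python3 -m jog '0.4 0 -0.3 0 0 0 0;1 0 0 0 0 0 0;1 0 0 0 0 0 0;1 0 0 0 0 0 0;1 0 0 0 0 0 0;1 0 0 4 0 0 0;1 0 0 4 0 0 0;1 3 2.9 0 0 0 -0.116' 50;  python3 -m jog '1 3 2.9 0 0 0 -0.116;1 3 2.9 0 0 0 -0.116;1 3 2.9 0 0 0 -0.116;1 3 2.9 0 0 0 0;1 3 2.9 0 0 0 0;1 0 0 0 0 0 0;1 0 0 0 0 0 0;1 0 0 0 0 0 0'
python3 - <<'E'
from h import *
s=cam('side');b=s['img'][140:315,215:415,::-1];cv2.imwrite('pics/s6.png',cv2.resize(b,None,fx=3.4,fy=3.4,interpolation=2))
E
```

```text
clock: 26.15
eef_pos: [0.5028, 0.0428, 0.0986]
eef_rot: [[0.118, 0.993, 0.008], [0.993, -0.118, -0.0], [0.001, 0.008, -1.0]]
force: [0.8, -1.2, -0.4]
gripper_width: 0.998
gripper_force: 0.0
clock: 26.95
eef_pos: [0.6508, 0.1884, 0.0927]
eef_rot: [[0.448, 0.894, -0.001], [0.894, -0.448, -0.0], [-0.001, -0.001, -1.0]]
force: [0.5, -0.5, -0.4]
gripper_width: 1.003
gripper_force: 0.0
```

View pics/s6.png

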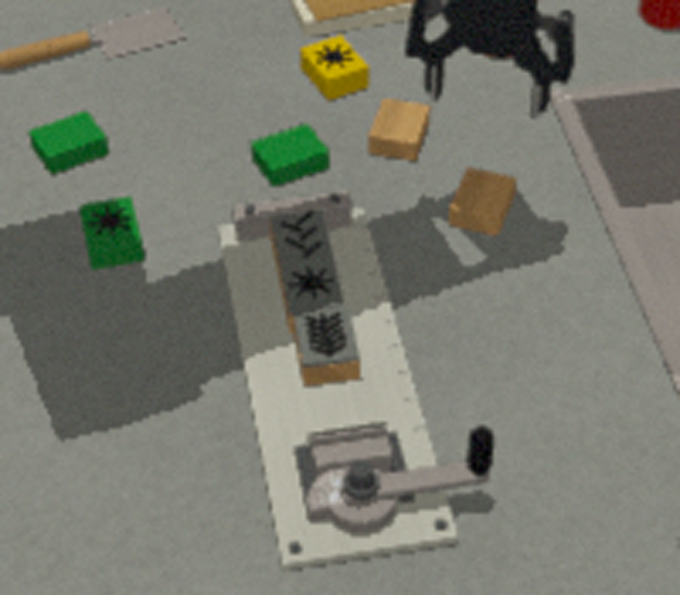

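The three blocks are in a row and the spacer at (483,200) is unmoved. I'll grasp it.

```bash
python3 -m jog '1 0.3 -0.1 -4 0 0 0;1 0 0 -3 0 0 0;1 0 0 -1.5 0 0 0;1 0 0 -0.9 0 0 0;0.5 0 0 0 0 0 0;0.5 0 0 0 0 0 0;0.5 0 0 0 0 0 0;0.5 0 0 0 0 0 0' 50;  python3 -m jog '0.4 0 0 0 0 0 0;0.4 0 0 0 0 0 0;0.4 0 0 0 0 0 0;0.4 0 0 0 0 0 0;0.4 0 0 0 0 0 0;0.4 0 0 0 0 0 0;0.4 0 0 0 0 0 0;0.4 0 0 0 0 0 0'
```

```text
clock: 27.8
eef_pos: [0.6549, 0.1881, -0.0]
eef_rot: [[0.448, 0.894, 0.002], [0.894, -0.448, 0.0], [0.001, 0.001, -1.0]]
force: [-0.7, -0.8, -0.5]
gripper_width: 0.498
gripper_force: 0.0
clock: 28.6
eef_pos: [0.6547, 0.1882, -0.0001]
eef_rot: [[0.447, 0.894, 0.001], [0.894, -0.447, 0.0], [0.001, 0.001, -1.0]]
force: [-2.5, 0.2, 6.5]
gripper_width: 0.403
gripper_force: 3.0
```

The fingers reached 0.40 without stopping on anything, so I'll look before going on.

Run:
```python
from h import *
s=cam('side');b=s['img'][150:230,300:420,::-1];b=cv2.resize(b,None,fx=5,fy=5,interpolation=2);cv2.imwrite('pics/s7.png',b)
```

```text
(no output)
```

View pics/s7.png

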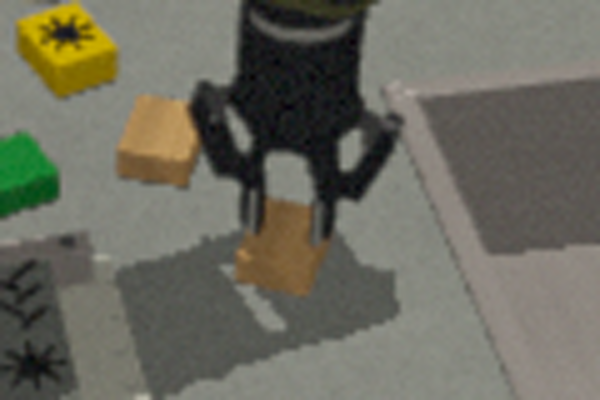

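The fingers are resting on top of the spacer, so the tips sit higher than I assumed. I'll go up, open and descend deeper while watching the force.

```bash
python3 -m jog '0.4 0 0 3 0 0 0;1 0 0 0 0 0 0;1 0 0 0 0 0 0;1 0 0 0 0 0 0;1 0 0 0 0 0 0;1 0 0 -3 0 0 0;1 0 0 -0.4 0 0 0;1 0 0 0 0 0 0'; python3 -m jog '1 0 0 -0.2 0 0 0;1 0 0 -0.2 0 0 0;1 0 0 0 0 0 0;0.62 0 0 0 0 0 0;0.62 0 0 0 0 0 0;0.62 0 0 0 0 0 0;0.62 0 0 0 0 0 0;0.62 0 0 0 0 0 0'
```

```text
clock: 29.45
eef_pos: [0.6536, 0.1878, -0.0063]
eef_rot: [[0.448, 0.894, -0.003], [0.894, -0.448, -0.001], [-0.002, -0.002, -1.0]]
force: [-0.4, 0.2, 0.2]
gripper_width: 0.993
gripper_force: 0.0
clock: 30.25
eef_pos: [0.6544, 0.188, -0.0091]
eef_rot: [[0.447, 0.894, 0.0], [0.894, -0.447, 0.0], [0.0, 0.0, -1.0]]
force: [0.1, 1.1, -0.3]
gripper_width: 0.619
gripper_force: 0.0
```

No contact with the counter, so I'll close.

```bash
python3 -m jog '0.5 0 0 0 0 0 0;0.5 0 0 0 0 0 0;0.5 0 0 0 0 0 0;0.4 0 0 0 0 0 0;0.4 0 0 0 0 0 0;0.4 0 0 0 0 0 0;0.4 0 0 0 0 0 0;0.4 0 0 0 0 0 0' 50
```

```text
clock: 31.05
eef_pos: [0.6548, 0.1881, -0.0085]
eef_rot: [[0.447, 0.894, 0.001], [0.894, -0.447, 0.0], [0.001, 0.001, -1.0]]
force: [-0.3, -0.2, 4.1]
gripper_width: 0.569
gripper_force: 51.8
```

```bash
python3 -m jog '0.4 0 0 1 0 0 0;0.4 0 0 4 0 0 0;0.4 0 0 4 0 0 0;0.4 -2.61 -3.48 0 0 0 0.116;0.4 -2.61 -3.48 0 0 0 0.116;0.4 -2.61 -3.48 0 0 0 0.116;0.4 -2.61 -3.48 0 0 0 0.116;0.4 -2.61 -3.48 0 0 0 0'; python3 -m jog '0.4 -2.61 -3.48 0 0 0 0;0.4 -2.61 -3.48 0 0 0 0;0.4 0 0 0 0 0 0;0.4 0 0 0 0 0 0;0.4 0 0 -1.5 0 0 0;0.4 0 0 -1 0 0 0;0.4 0 0 0 0 0 0;0.4 0 0 0 0 0 0'
python3 - <<'E'
from h import *
s=cam('side');b=s['img'][180:300,270:380,::-1];b=cv2.resize(b,None,fx=5,fy=5,interpolation=2);cv2.imwrite('pics/s8.png',b)
E
```

```text
clock: 31.85
eef_pos: [0.5225, 0.0129, 0.0813]
eef_rot: [[-0.004, 1.0, 0.0], [1.0, 0.004, -0.0], [-0.0, 0.0, -1.0]]
force: [0.4, -1.1, -0.6]
gripper_width: 0.567
gripper_force: 51.7
clock: 32.65
eef_pos: [0.4719, -0.0551, 0.0559]
eef_rot: [[-0.001, 1.0, -0.0], [1.0, 0.001, 0.0], [0.0, -0.0, -1.0]]
force: [1.2, -0.3, -1.0]
gripper_width: 0.564
gripper_force: 51.7
```

View pics/s8.png

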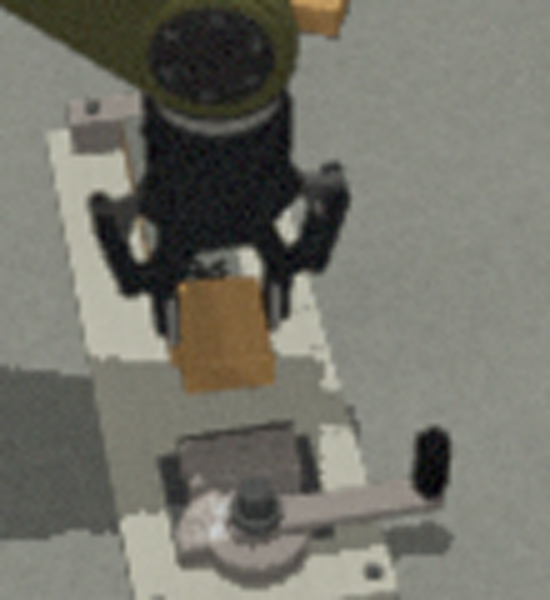

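The spacer is held square above the gap at about (225,335). I'll lower it.

```bash
python3 -m jog '0.4 0 0 -1 0 0 0;0.4 0 0 -1 0 0 0;0.4 0 0 -0.5 0 0 0;0.4 0 0 -0.5 0 0 0;0.4 0 0 -0.5 0 0 0;0.4 0 0 -0.3 0 0 0;0.4 0 0 0 0 0 0;0.4 0 0 0 0 0 0'
```

```text
clock: 33.5
eef_pos: [0.4718, -0.0557, 0.018]
eef_rot: [[0.0, 1.0, 0.0], [1.0, -0.0, -0.0], [-0.0, 0.0, -1.0]]
force: [-0.4, -0.7, 0.1]
gripper_width: 0.565
gripper_force: 51.7
```

```bash
python3 -m jog '0.4 0 0 -0.5 0 0 0;0.4 0 0 -0.5 0 0 0;0.4 0 0 -0.3 0 0 0;0.4 0 0 -0.1 0 0 0;0.4 0 0.15 0 0 0 0;0.4 0 0.15 0 0 0 0;0.4 0 0 0 0 0 0;0.4 0 0 0 0 0 0'; python3 -m jog '0.4 0 0.1 0 0 0 0;0.4 0 0.1 0 0 0 0;0.4 0 0.1 0 0 0 0;0.4 0 0 0 0 0 0;0.4 0 0 0 0 0 0;0.4 0 0 0 0 0 0;0.4 0 0 0 0 0 0;0.4 0 0 0 0 0 0'
```

```text
clock: 34.3
eef_pos: [0.4718, -0.0525, 0.004]
eef_rot: [[-0.0, 1.0, 0.0], [1.0, 0.0, -0.0], [-0.0, 0.0, -1.0]]
force: [-0.2, -0.5, -0.4]
gripper_width: 0.564
gripper_force: 51.7
clock: 35.1
eef_pos: [0.4721, -0.0508, 0.0041]
eef_rot: [[-0.0, 1.0, 0.001], [1.0, 0.0, -0.002], [-0.002, 0.001, -1.0]]
force: [1.4, -11.7, -0.1]
gripper_width: 0.564
gripper_force: 51.5
```

```bash
python3 -m jog '0.4 0 -0.15 -0.05 0 0 0;1 0 0 0 0 0 0;1 0 0 0 0 0 0;1 0 0 0 0 0 0;1 0 0 0 0 0 0;1 0 0 4 0 0 0;1 0 0 4.3 0 0 0;1 0 0 4.3 0 0 0.1'; python3 -m jog '1 1 -1 4 0 0 0.147;1 1.2 -1.3 0 0 0 0.147;1 1.2 -1.3 0 0 0 0.147;1 1.2 -1.3 0 0 0 0.147;1 1.2 -1.3 0 0 0 0.147;1 1.2 -1.3 0 0 0 0.147;1 1.2 -1.3 0 0 0 0.147;0.6 1.2 -1.3 0 0 0 0.147';python3 -m jog '0.6 0 0 0 0 0 0.147;0.6 0 0 0 0 0 0.147;0.6 0 0 0 0 0 0;0.6 0 0 0 0 0 0;0.6 0 0 0 0 0 0;0.6 0 0 0 0 0 0;0.6 0 0 0 0 0 0;0.6 0 0 0 0 0 0'
python3 - <<'E'
from h import *
t=cam('top');s=cam('side');a=cv2.resize(t['img'][170:300,200:400,::-1],None,fx=3,fy=3,interpolation=2);b=cv2.resize(s['img'][190:290,260:380,::-1],None,fx=2,fy=2,interpolation=2)
o=np.zeros((600,600,3),np.uint8);o[:390]=a;o[395:595,:240]=b;cv2.imwrite('pics/r9.png',o)
E
```

```text
clock: 35.9
eef_pos: [0.4713, -0.0509, 0.1309]
eef_rot: [[-0.1, 0.995, -0.001], [0.995, 0.1, 0.0], [0.0, -0.001, -1.0]]
force: [0.6, -0.3, -0.4]
gripper_width: 0.999
gripper_force: 0.0
clock: 36.7
eef_pos: [0.5661, -0.1525, 0.1693]
eef_rot: [[-0.959, 0.285, -0.0], [0.285, 0.959, 0.0], [0.0, 0.0, -1.0]]
force: [0.4, 0.1, 0.0]
gripper_width: 0.858
gripper_force: 0.0
clock: 37.5
eef_pos: [0.5657, -0.1521, 0.1694]
eef_rot: [[-1.0, 0.001, 0.0], [0.001, 1.0, -0.0], [-0.0, -0.0, -1.0]]
force: [-0.1, 0.6, 0.1]
gripper_width: 0.599
gripper_force: 0.0
```

View pics/r9.png

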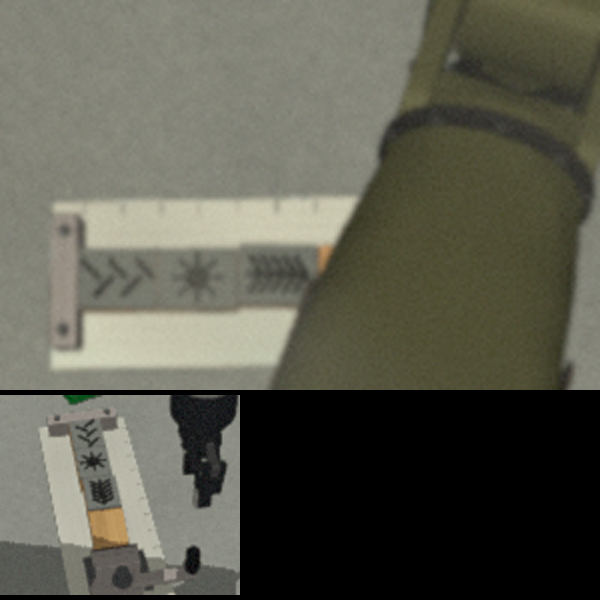

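The row is straight: chevron, star, herringbone and spacer, reaching the jaw. Now I'll pinch the knob.

```bash
python3 -m jog '0.6 0.15 -0.1 -4 0 0 0;0.6 0 0 -4 0 0 0;0.6 0 0 -2.5 0 0 0;0.6 0 0 -1.2 0 0 0;0 0 0 0 0 0 0;0 0 0 0 0 0 0;0 0 0 0 0 0 0;0 0 0 0 0 0 0' 30; python3 -m jog '0 -0.05 -0.94 0 0 0 -0.0995;0 -0.14 -0.93 0 0 0 -0.0995;0 -0.23 -0.92 0 0 0 -0.0995;0 -0.32 -0.89 0 0 0 -0.0995;0 -0.41 -0.85 0 0 0 -0.0995;0 -0.49 -0.81 0 0 0 -0.0995;0 -0.57 -0.75 0 0 0 -0.0995;0 -0.64 -0.69 0 0 0 -0.0995'
```

```text
clock: 38.4
eef_pos: [0.568, -0.1533, 0.054]
eef_rot: [[-1.0, 0.001, 0.003], [0.001, 1.0, -0.001], [-0.003, -0.001, -1.0]]
force: [-0.2, 1.3, 5.1]
gripper_width: 0.196
gripper_force: 29.7
clock: 39.2
eef_pos: [0.54, -0.2215, 0.054]
eef_rot: [[-0.696, 0.718, 0.004], [0.718, 0.696, -0.001], [-0.004, 0.002, -1.0]]
force: [4.6, 1.6, 4.4]
gripper_width: 0.193
gripper_force: 29.5
```

```bash
python3 -m jog '0 -0.71 -0.63 0 0 0 -0.0995;0 -0.77 -0.55 0 0 0 -0.0995;0 -0.82 -0.47 0 0 0 -0.0995;0 -0.86 -0.39 0 0 0 -0.0995;0 -0.89 -0.3 0 0 0 -0.0995;0 -0.92 -0.21 0 0 0 -0.0995;0 -0.94 -0.12 0 0 0 -0.0995;0 -0.94 -0.03 0 0 0 -0.0995'; python3 -m jog '0 -0.2 0 0 0 0 0;0 -0.2 0 0 0 0 0;0 0 0 0 0 0 0;0 0 0 0 0 0 0;0 0 0 0 0 0 0;0 0 0 0 0 0 0;0 0 0 0 0 0 0;0 0 0 0 0 0 0'
```

```text
clock: 40.0
eef_pos: [0.4715, -0.2491, 0.054]
eef_rot: [[0.026, 1.0, 0.005], [1.0, -0.026, -0.003], [-0.003, 0.005, -1.0]]
force: [6.2, -2.3, 1.2]
gripper_width: 0.196
gripper_force: 29.3
clock: 40.8
eef_pos: [0.4703, -0.2491, 0.0543]
eef_rot: [[0.022, 1.0, 0.01], [1.0, -0.022, -0.004], [-0.004, 0.011, -1.0]]
force: [26.5, -2.7, -9.0]
gripper_width: 0.195
gripper_force: 29.9
```

```bash
python3 -m jog '0 0.25 0 0 0 0 0;0.6 0 0 0 0 0 0;0.6 0 0 0 0 0 0;0.6 0 0 0 0 0 0;0.6 0 0 0 0 0 0;0.6 0 0 4 0 0 0;0.6 0 0 4 0 0 0;0.6 0 0 4 0 0 0'; python3 -m jog '0.6 0 -4 3 0 0 0;0.6 0 -4 2 0 0 0;0.6 0 -4 0 0 0 0;0.6 0 -4 0 0 0 0;0.6 0 -2 0 0 0 0;0.6 0 0 0 0 0 0;0.6 0 0 0 0 0 0;0.6 0 0 0 0 0 0'
python3 - <<'E'
from h import *
t=cam('top');s=cam('side');a=cv2.resize(t['img'][170:365,110:405,::-1],None,fx=2,fy=2,interpolation=2);b=cv2.resize(s['img'][140:315,215:415,::-1],None,fx=2,fy=2,interpolation=2)
o=np.zeros((600,800,3),np.uint8);o[:390,:590]=a;o[250:600,400:800]=b;cv2.imwrite('pics/r10.png',o)
E
```

```text
clock: 41.6
eef_pos: [0.4684, -0.2477, 0.1738]
eef_rot: [[0.022, 1.0, -0.0], [1.0, -0.022, 0.0], [0.0, -0.001, -1.0]]
force: [-0.8, -0.3, -0.2]
gripper_width: 0.603
gripper_force: 0.0
clock: 42.4
eef_pos: [0.4689, -0.427, 0.2225]
eef_rot: [[0.021, 1.0, -0.0], [1.0, -0.021, 0.0], [0.0, -0.0, -1.0]]
force: [0.5, 0.7, -0.4]
gripper_width: 0.596
gripper_force: 0.0
```

View pics/r10.png

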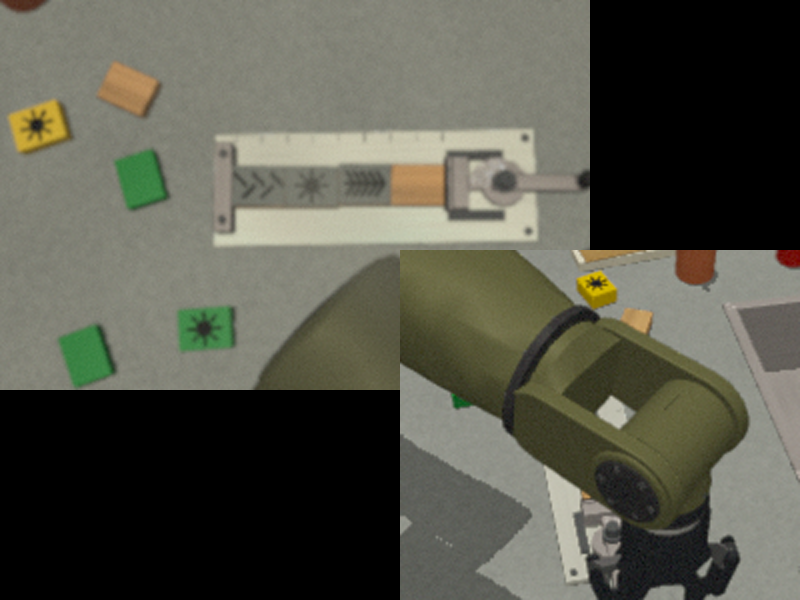

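The lever points along the bed's −y, the row is tight with no gaps, and the second spacer is still on the counter at (128,88). One check remains: whether a fourth block was hidden in the corner the arm covered at the start.

Run:
```python
from h import *
t=cam('top');g=cv2.GaussianBlur(t['img'],(0,0),1.2).astype(int);v=g.max(2);sub=v[370:480,20:230]
print(np.median(sub),(abs(sub-np.median(sub))>10).sum())
m=(abs(sub-np.median(sub))>10).astype(np.uint8)
n,l,s,c=cv2.connectedComponentsWithStats(m)
print([(tuple(s[i]),g[370:480,20:230][l==i].mean(0).round()) for i in range(1,n) if s[i,4]>30])
print(plane(t,(20,470),0),plane(t,(230,370),0))
```

```text
125.0 2478
[((np.int32(66), np.int32(0), np.int32(6), np.int32(6), np.int32(32)), array([147., 121.,  88.])), ((np.int32(170), np.int32(2), np.int32(40), np.int32(101), np.int32(2233)), array([69., 69., 52.])), ((np.int32(14), np.int32(98), np.int32(7), np.int32(8), np.int32(37)), array([113., 113., 103.]))]
[-0.03080297  0.68256422  0.        ] [0.21498182 0.16690442 0.        ]
```

```bash
python3 -c "
from rig import manip
print(manip.close_job())"
```

```text
the job is handed in; nothing more can be done
None
```

The job is handed in: three lino blocks and one spacer are clamped against the stop with the cam lever turned to its end, and the other spacer is on the counter; no verdict came back, and pad force and final cam angle were judged only from the pictures and the tool's position.

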